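# Unmould a plaster plug, then crack the drying box's stuck lid and hold it ajar

## Task

Lift the plaster casting out of the green mould by its steel lug and set it down upright on the floor of the orange tray, without dropping it, and let go of it. Then take the handle of the blue drying box's closed lid, pull until the sticky gasket lets go, and hold the lid slightly open, with a gap of about 3 cm at its front edge, without letting it fly wide open; finish while still holding the lid there. Leave the bottle, bowl and spatula where they are.

Things in the scene. Friction and masses are not known exactly. Their poses are not given: they have to be found in the camera images.
- mould: Green open mould, a fixed block 140 x 104 mm, 40 mm high, bolted down. Origin: centre of its underside; x along its length, z up. A rectangular cavity, 85 x 49 mm and 22 mm deep, is open at the top in its middle; the casting stands in it, its long side along the cavity's.
- casting: Off-white plaster plug with an oval foot 80 mm long (its x) and 44 mm wide (its y), 30 mm high, and an upright flat steel lug on top of its middle: 30 mm along x, 14 mm thick along y, from 30 to 71 mm above the underside. About 0.28 kg. Origin: centre of its underside; z up. At the start it stands upright in the mould, its underside 18 mm above the work surface, about 2 mm free on each side.
- lug (a point): Point on the casting's axis inside the steel lug, 55 mm above the casting's underside: the height to grip it, across its 14 mm thickness (along the casting's y).
- tray: Orange shallow tray, fixed, 150 x 120 mm outside, 15 mm high, walls and floor 5 mm thick. Origin: centre of its underside; x along its length.
- drybox: Blue drying box with a flat aluminium lid, bolted to the table: 200 mm deep (its x), 240 mm wide (its y), 120 mm high to the rim. Origin: centre of its underside; its front, with a round gauge, faces its -x, the lid's hinge runs along its y at the back.
- lid (a joint): Angle of the drying box's lid (rad): 0 shut, as at the start, growing as the front edge rises; the stop is at 0.30. The front edge lies 205 mm from the hinge, so 0.15 rad is a gap of 31 mm. The gasket sticks: the upward pull needed at the handle, weight included, grows to about 17 N (up to 19) at 0.05 rad (8 mm at the handle), then falls to about 5 N at 0.15 rad and 3.5 N from 0.2 rad on. Let go, the lid falls shut.
- lid_panel: The lid itself with its handle, 206 x 246 mm, 12 mm thick, about 0.55 kg. Origin: on the hinge line, middle of its width, at the lid's underside; x and y as the box's when shut, turning with the lid.
- lid_hinge (a point): Middle of the hinge line, fixed on the box: at its back, 120 mm above the work surface. The lid turns about the box's y through this point.
- lid_handle (a point): Centre of the lid's handle: a round black bar 12 mm thick, 110 mm long along the box's y, on two posts 100 mm apart; 165 mm in front of the hinge and 50 mm above the lid's underside, with 32 mm free between bar and lid. It moves with the lid.
- lid_front (a point): Middle of the lid's lower front edge, 205 mm in front of the hinge; its rise is the gap.
- dropper: Bystander: small white bottle with a blue cap, 38 mm across, 85 mm high. Origin: centre of its underside.
- bowl: Bystander: black rubber mixing bowl, 120 mm across, 65 mm high. Origin: centre of its underside.
- spatula: Bystander: spatula lying on the table, 200 mm long.
Things that resemble listed ones, but are neither listed nor needed, are in the scene too. Of the things shaped like the tray, the orange one is meant.

How it is judged (in metres and radians):
On the way, in this order (a step that is already met when the one before it is completed fails the run):
1. the casting is lifted clear of the mould (z of casting in the frame of mould above 0.045 m and contact force between the fingers and casting above 0.5 N), for 0.1 s.
2. the casting stands upright on the tray's floor, let go, with the lid still shut (horizontal distance between casting and tray below 0.06 m and height (world z) of casting below 0.009 m and angle between casting's own z axis and vertical below 0.1 rad and contact force between the fingers and casting below 0.05 N and linear speed of casting below 0.02 m/s and value of joint lid below 0.03 rad), for 0.2 s.
3. the lid is broken free and held slightly open by the gripper (value of joint lid between 0.09 and 0.22 rad and contact force between the fingers and lid_panel above 1 N), for 0.5 s.
At the end, for the whole second after the job is handed in: The fingers hold the lid still at 0.09 to 0.22 rad (a gap of 18 to 45 mm at the front edge), nothing else props it; the casting stands upright on the tray's floor, at rest; bottle, bowl and spatula are within 30 mm of where they were (all of step 3 and velocity of joint lid between -0.05 and 0.05 rad/s and contact force between lid_panel and casting below 0.05 N and contact force between lid_panel and dropper below 0.05 N and contact force between lid_panel and bowl below 0.05 N and contact force between lid_panel and spatula below 0.05 N and horizontal distance between casting and tray below 0.06 m and height (world z) of casting below 0.009 m and angle between casting's own z axis and vertical below 0.1 rad and linear speed of casting below 0.02 m/s and distance of each of dropper, bowl, spatula from where it was at the start of the episode below 0.03 m); the arm keeps its last pose, push and grip.
It fails at once if the lid flies wide open (beyond 0.27 rad, a gap of 55 mm) (value of joint lid above 0.27 rad).
It fails at once if the casting is dropped or thrown (linear speed of casting above 0.7 m/s and contact force between the fingers and casting below 0.05 N).
It fails at once if the bottle, bowl or spatula is shifted by more than 30 mm (distance of any of dropper, bowl, spatula from where it was at the start of the episode above 0.03 m).
It also fails if it takes over 54 s, if anything falls off the work surface, if the arm or the gripper's body presses on something with over 40 N, if the wrist force passes 120 N, or if a joint passes its speed limit or range.

## Robot

A 6-joint arm with a two-finger parallel gripper is mounted at the origin on the work surface. World frame = base frame: x ahead of the robot, y to its left, z up, the work surface at z = 0. Lengths are in mm, angles in degrees, forces in N, time in s.
With the tool pointing down it reaches from about 300 to 850 mm from the base axis. Payload 4.2 kg.
Tool frame: the origin (TCP) lies on the front face of the gripper's body, between the roots of the fingers; the fingertips stand 78 mm ahead of it and the grasp point (between the pads) lies 60 mm ahead of it; x points along the fingers, y is the direction in which the jaws open and shut, and the axes are right-handed (so a half turn about x gives the same grasp; the last joint's range is limited). The gripper opens to 91 mm and grips with 3 to 60 N. Pads are 32 mm wide; open, the fingers measure 118 mm over their backs; the gripper's body (76 mm by 178 mm) begins 60 mm behind the grasp point.
Start: joints at [63.197, 18.312, 89.639, -0, 72.044, -1.146], TCP at [248.967, 518.315, 292.276] pointing down, gripper open.
Joint ranges: [-177.97, 177.97], [-48.28, 115.42], [12.27, 149.76], [-77.06, 257.06], [2.81, 150.46], [-146.56, 146.56]. Speed limits (degrees/s): [147.25, 147.25, 180, 180, 180, 180].

## Interface

Orientations are given as [roll, pitch, yaw] about the fixed x, y, z axes, in that order (R = Rz(yaw) Ry(pitch) Rx(roll)).
In Python, from workcell import status, viewer, env gives the robot as it stands. The module is installed in compiled form; this text tells all that it offers.
- The arm moves only by the tool move_arm, never from a script. Its argument "moves" is a list of rows, each a list of 3 entries, a list of its own where there are three numbers: the shift along the tool's x, y, z in cm, then the turn about the tool's x in rad, then the gripper's target within -1 to 1 (fully open at 1, half-way at 0, shut at -1). A call has 1 to 20 rows; each row is the pose to reach, as a shift and turn from the pose commanded when the call began, along the tool's axes at that moment; what a row does not reach only later rows make up. A row lasts 1/8 s, in which the tool goes at most 62.5 mm and 10.7 degrees, less where a joint would pass 70% of its speed; a pose out of reach is approached as far as the arm can. A call with a gripper value outside its range is refused whole. The fingers move at their own pace and stop on an object; "force" is the grip in N (left out, the last holds). Time passes only in rows, so rows that repeat a pose let the fingers close. It gives the time, the measured TCP pose, the force and the opening at its end, in the units of the state.
- status.state(): the state, without advancing time (a new reading comes with each control period).
- viewer.grab_frame(name): name is "scene" or "side" or "wrist"; returns the picture (480x640x3 uint8, red, green, blue); there is no depth.
- viewer.get_calibration(name): a dict with "camera_matrix" (3x3 intrinsics, pixels), "eye" and "rotation" of the camera in the world. Camera axes: x right, y down, z forward; pixel columns grow to the right and rows downward; lengths in mm; the calibration is good to about 2 mm. A picture is of the moment at which its call begins: read the wrist's pose just before it. get_calibration takes no time and is no camera call; for the wrist camera it gives the pose at the moment of the call.
- env.job_done(): hands the job in, once; it reports no verdict.
The state is a dict: "time_s": time; "qpos": joint angles; "qvel": joint speeds; "effort": joint torques, N m; "ee_pos": TCP position; "ee_rot": TCP orientation; "force": force on the tool from outside, world axes, zero at the start; "torque": the same for the moment, N m; "gripper_width": finger opening in mm.
Only numpy, scipy, OpenCV 4.12 (cv2) and the standard library are available. Lean on these libraries where they do the work, as an engineer would, in place of code of your own. Each camera call takes 0.05 s, during which the arm holds its last target.

## Working session

There is one attempt and no reset: what is moved stays moved. The work goes in short steps, Python scripts to look and compute and a tool call to move; the robot and the scene stay as the last step left them, time stands still between calls to the robot, and variables do not carry over. Pictures are saved under pics/ and viewed, and the job is handed in when it is done.

Besides the shell and the picture viewer there is one more tool, called after ">>>" by a JSON object that holds its "name" and its "arguments". move_arm: Moves the arm, as the interface text tells. Its arguments: {"type":"object","properties":{"moves":{"type":"array","items":{"type":"array"}},"force":{"type":"number"}},"required":["moves"]}

```bash
mkdir -p pics; python3 - <<'E'
from workcell import status, viewer, env
import cv2
print(status.state())
for n in ["scene","side","wrist"]:
    c=viewer.get_calibration(n); print(n,c)
    im=viewer.grab_frame(n); cv2.imwrite(f"pics/{n}0.png",im[:,:,::-1])
E
```

```text
{'time_s': 0.0, 'qpos': array([ 6.31974421e+01,  1.83519537e+01,  8.97080393e+01, -1.46673861e-03,
        7.20418534e+01, -1.14533840e+00]), 'qvel': array([ 0.11466588, -0.08433034, -0.03744164,  0.06692508,  0.02189897,
        0.03843192]), 'effort': array([-1.22574693e-03, -4.12453866e+01, -2.31970024e+01,  7.25435000e-02,
        4.56866424e-02, -1.18841376e-04]), 'ee_pos': array([248.80023991, 517.97579004, 291.40594428]), 'ee_rot': array([ -90.36089625,   89.89814402, -116.01766223]), 'force': array([-0.51599759,  0.38238416, -0.60954954]), 'torque': array([-0.0079175 , -0.06994   , -0.01816713]), 'gripper_width': 91.23975910249953}
scene {'camera_matrix': array([[461.46628625,   0.        , 316.99356318],
       [  0.        , 461.46628625, 234.40187545],
       [  0.        ,   0.        ,   1.        ]]), 'eye': array([1160.49414074, -249.44515833,  880.05749401]), 'rotation': array([-137.16885304,    0.58072454,   83.18715411])}
side {'camera_matrix': array([[606.83037968,   0.        , 315.7365663 ],
       [  0.        , 606.83037968, 232.10190755],
       [  0.        ,   0.        ,   1.        ]]), 'eye': array([-572.64959794,  843.03086871, 1056.70709048]), 'rotation': array([-122.85943591,    0.42069527, -133.46567232])}
wrist {'camera_matrix': array([[347.43213359,   0.        , 319.03964443],
       [  0.        , 347.43213359, 237.5361427 ],
       [  0.        ,   0.        ,   1.        ]]), 'eye': array([176.03747999, 553.3360384 , 383.8931676 ]), 'rotation': array([1.63347521e+02, 7.49391161e-02, 6.42990410e+01])}
```

View pics/scene0.png

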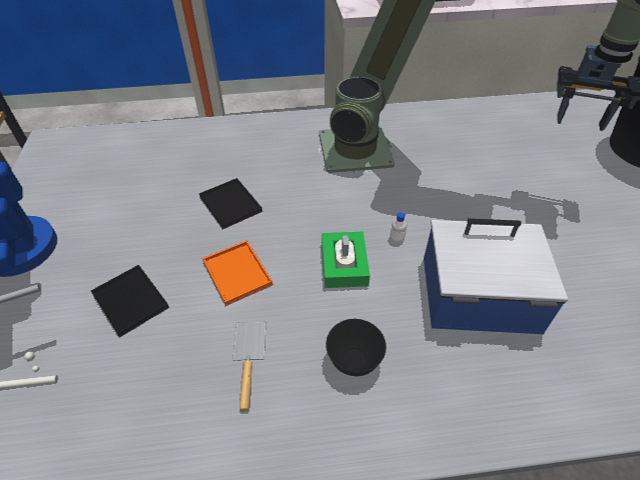

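View pics/side0.png

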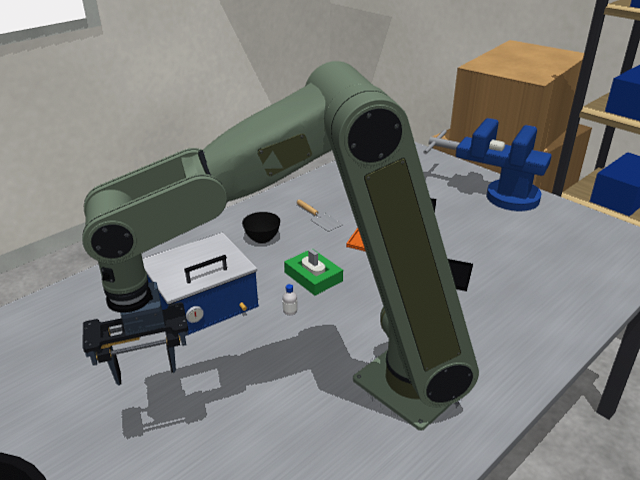

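View pics/wrist0.png

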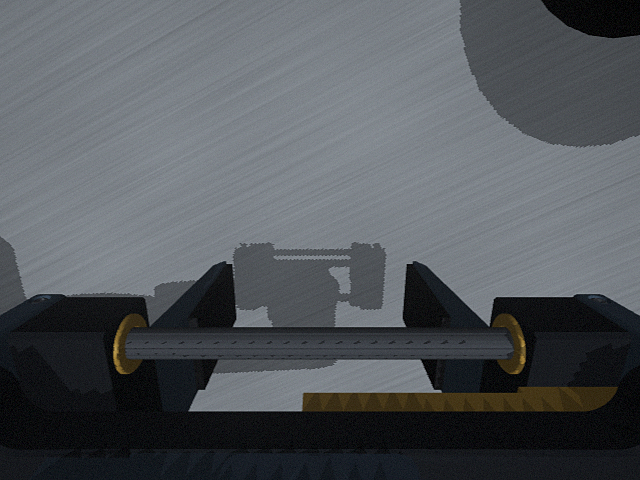

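```bash
cat > h.py <<'E'
import numpy as np, cv2
from scipy.spatial.transform import Rotation as Rot
from workcell import status, viewer, env
def rm(r): return Rot.from_euler('xyz',r,degrees=True).as_matrix()
def ray(c,px):
    px=np.atleast_2d(px).astype(float)
    d=np.c_[px,np.ones(len(px))]@np.linalg.inv(c['camera_matrix']).T
    return c['eye'], d@rm(c['rotation']).T
def plane(c,px,z):
    e,d=ray(c,px); return e+d*((z-e[2])/d[:,2])[:,None]
def proj(c,P):
    q=(np.atleast_2d(P)-c['eye'])@rm(c['rotation']); q=q@c['camera_matrix'].T
    return q[:,:2]/q[:,2:]
def big(m):
    cs,_=cv2.findContours(m.astype(np.uint8),cv2.RETR_EXTERNAL,cv2.CHAIN_APPROX_NONE)
    return max(cs,key=cv2.contourArea)[:,0]
def rect(P): 
    r=cv2.minAreaRect(P[:,:2].astype(np.float32)); return r
E
python3 - <<'E'
from h import *
for n in ["scene","side"]:
    c=viewer.get_calibration(n); im=cv2.imread(f"pics/{n}0.png"); h=cv2.cvtColor(im,cv2.COLOR_BGR2HSV)
    g=(h[...,0]>50)&(h[...,0]<72)&(h[...,1]>180)
    o=(h[...,0]>5)&(h[...,0]<15)&(h[...,1]>200)&(h[...,2]>150)
    bl=(h[...,0]>105)&(h[...,0]<125)&(h[...,1]>170)
    if n=="scene":
        bl[:150]=0;bl[:,:400]=0
        o[:200]=0
    for nm,m,z in (("mould",g,40),("tray",o,15)):
        ct=big(m); print(n,nm,ct.mean(0),"z top",rect(plane(c,ct,z)),"z0",rect(plane(c,ct,0)), cv2.approxPolyDP(ct.reshape(-1,1,2),4,True)[:,0].tolist())
im=cv2.imread("pics/scene0.png")
cv2.imwrite("pics/c1.png",cv2.resize(im[190:350,300:580],None,fx=2.8,fy=2.8,interpolation=cv2.INTER_CUBIC))
im=cv2.imread("pics/side0.png")
cv2.imwrite("pics/c2.png",cv2.resize(im[200:340,130:400],None,fx=2.9,fy=2.9,interpolation=cv2.INTER_CUBIC))
E
```

```text
scene mould [344.14035088 254.59649123] z top ((455.26531982421875, -108.48260498046875), (101.372802734375, 137.3090057373047), 85.65654754638672) z0 ((421.68524169921875, -101.77055358886719), (106.19977569580078, 143.84710693359375), 85.65652465820312) [[362, 232], [322, 233], [325, 276], [368, 275]]
scene tray [235.78034682 270.94219653] z top ((451.66107177734375, -369.4250793457031), (148.0120086669922, 117.56877899169922), 22.921842575073242) z0 ((439.36993408203125, -371.5054626464844), (150.57846069335938, 119.60739135742188), 22.921831130981445) [[246, 241], [203, 258], [224, 301], [271, 281]]
side mould [313.54301075 270.4516129 ] z top ((436.9091796875, -92.70624542236328), (129.9786834716797, 172.9369659423828), 85.71895599365234) z0 ((476.62786865234375, -129.52066040039062), (135.09243774414062, 179.7407684326172), 85.71896362304688) [[285, 261], [285, 271], [314, 294], [342, 280], [342, 270], [319, 254], [326, 272], [316, 277], [301, 266], [307, 251]]
side tray [356.02173913 240.2173913 ] z top ((491.67755126953125, -317.8197937011719), (46.69761657714844, 90.65047454833984), 50.81745910644531) z0 ((507.0032043457031, -334.53533935546875), (47.370033264160156, 91.95582580566406), 50.81752014160156) [[355, 232], [347, 243], [363, 247]]
```

View pics/c1.png

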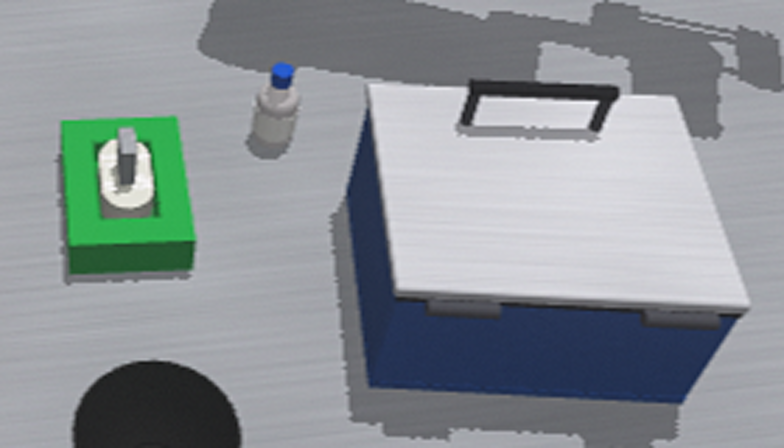

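View pics/c2.png

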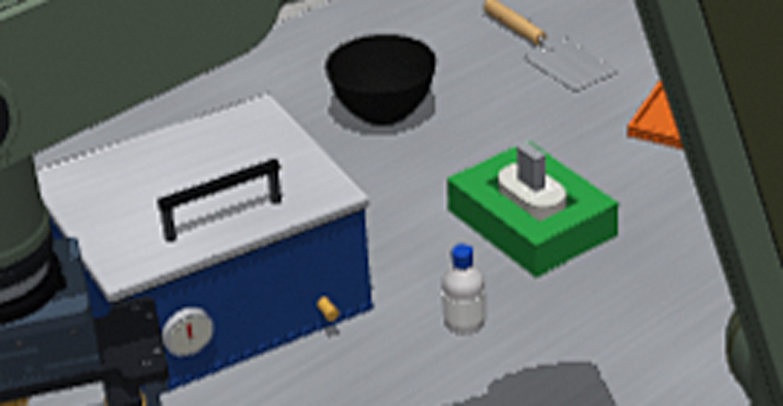

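```bash
python3 - <<'E'
from h import *
np.set_printoptions(suppress=True,precision=2)
c=viewer.get_calibration("scene"); s=viewer.get_calibration("side")
print("lugtop",plane(c,[[345,236.5]],89), plane(s,[[130+532/2.9,200+150/2.9]],89))
A=plane(c,[[467.9,221],[520.4,223.2]],170); B=plane(s,[[185.9,270.3],[225.9,256.9]],170)
print("handle scene",A,A.mean(0),np.linalg.norm(A[0]-A[1])); print("side",B,B.mean(0),np.linalg.norm(B[0]-B[1]))
for P in (A,B):
    d=P[1]-P[0]; print(np.degrees(np.arctan2(d[1],d[0])))
# lid corners at z=132
L=plane(c,[[300+368/2.8,190+85/2.8],[300+675/2.8,190+97/2.8],[300+748/2.8,190+303/2.8],[300+397/2.8,190+290/2.8]],132)
print("lid",L,L.mean(0),[np.linalg.norm(L[i]-L[i-1]) for i in range(4)])
print(rm(status.state()['ee_rot']))
print("bottle",plane(c,[[397,240]],0),"bowl",plane(c,[[356,345]],65))
E
```

```text
lugtop [[ 446.3  -106.59   89.  ]] [[ 450.61 -108.22   89.  ]]
handle scene [[508.52 147.41 170.  ]
 [529.19 255.76 170.  ]] [518.85 201.59 170.  ] 110.29606162728588
side [[524.88 251.91 170.  ]
 [502.73 146.85 170.  ]] [513.81 199.38 170.  ] 107.36969544342581
79.19838341167934
-101.90434746122607
lid [[461.08  87.73 132.  ]
 [505.61 326.56 132.  ]
 [701.47 288.15 132.  ]
 [660.19  50.18 132.  ]] [582.09 188.15 132.  ] [np.float64(202.6183133744425), np.float64(242.94369074959377), np.float64(199.58543747824257), np.float64(241.52045581869982)]
[[-0.    0.43  0.9 ]
 [-0.    0.9  -0.43]
 [-1.   -0.   -0.  ]]
bottle [[395.04  39.76  -0.  ]] bowl [[ 713.88 -127.06   65.  ]]
```

```bash
cat >> h.py <<'E'
def go(x,y,z,ydir):
    s=status.state(); R=rm(s['ee_rot']); d=R.T@(np.array([x,y,z])-s['ee_pos'])
    cur=np.degrees(np.arctan2(R[1,1],R[0,1])); t=(ydir-cur+180)%360-180
    print("t",s['time_s'],"cm",np.round(d/10,2),"turn",round(-np.radians(t),3),"cur",np.round(s['ee_pos'],1),round(cur,2),"F",np.round(s['force'],1),"w",round(s['gripper_width'],1),'q',np.round(s['qpos'],1))
E
python3 -c "
from h import *
go(449,-107,250,85.66)"
```

```text
t 0.15 cm [  4.22 -47.67  45.11] turn -0.372 cur [248.9 518.1 291.6] 64.34 F [ 0.1  0.7 -0. ] w 91.3 q [63.2 18.3 89.7 -0.  72.  -1.1]
```

>>> {"name": "move_arm", "arguments": {"moves": [[[0,-15,14],-0.1,1],[[0,-30,28],-0.2,1],[[2,-47.7,45.1],-0.37,1],[[4.2,-47.7,45.1],-0.37,1],[[4.2,-47.7,45.1],-0.37,1],[[4.2,-47.7,45.1],-0.37,1],[[4.2,-47.7,45.1],-0.37,1],[[4.2,-47.7,45.1],-0.37,1],[[4.2,-47.7,45.1],-0.37,1],[[4.2,-47.7,45.1],-0.37,1],[[4.2,-47.7,45.1],-0.37,1],[[4.2,-47.7,45.1],-0.37,1],[[4.2,-47.7,45.1],-0.37,1],[[4.2,-47.7,45.1],-0.37,1]]}}

```text
time_s: 1.9
ee_pos: [448.6, -105.8, 250.3]
ee_rot: [111.5, 90.0, 107.1]
force: [-0.5, 0.1, -0.4]
gripper_width: 91.5
```

```bash
python3 - <<'E'
from h import *
go(449,-107,250,85.66)
import pickle
pickle.dump(viewer.get_calibration("wrist"),open("w1.pkl","wb"))
for n in ["wrist","side","scene"]: cv2.imwrite(f"pics/{n}1.png",viewer.grab_frame(n)[:,:,::-1])
E
```

```text
t 1.9 cm [ 0.03 -0.11  0.05] turn -0.001 cur [ 448.6 -105.8  250.3] 85.63 F [-0.5  0.1 -0.4] w 91.5 q [ -14.7   10.   107.6    0.    62.4 -100.4]
```

View pics/wrist1.png

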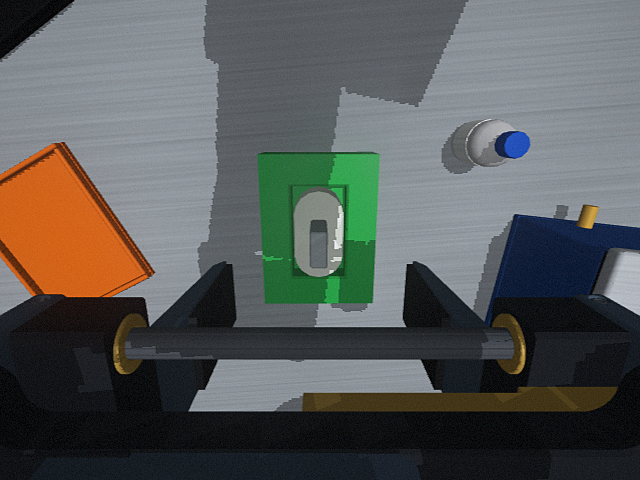

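View pics/side1.png

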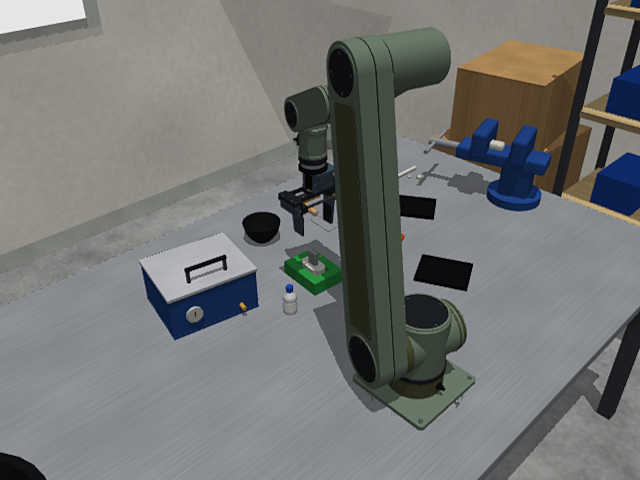

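```bash
python3 - <<'E'
from h import *
im=cv2.imread("pics/wrist1.png")
cv2.imwrite("pics/w1c.png",cv2.resize(im[140:310,250:390],None,fx=3.5,fy=3.5,interpolation=cv2.INTER_CUBIC))
E
```

```text
(no output)
```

View pics/w1c.png

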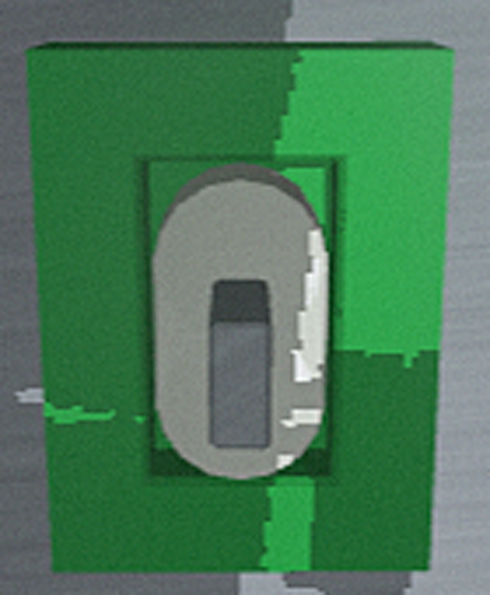

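The wrist crop shows the lug's top face centred near (318.7, 249.7). It stands upright in the green mould and its long side is vertical in the picture. There is one casting and one mould. The meant tray is the orange one at scene (237, 272), and the black look-alikes are at (230, 203) and (130, 300). The only drying box has its handle at (493, 222).

```bash
python3 - <<'E'
from h import *
import pickle
w=pickle.load(open("w1.pkl","rb"))
P=plane(w,[[310.3,231.7],[327.1,231.7],[327.1,267.7],[310.3,267.7],[318.7,249.7]],89);print(P)
P=plane(w,[[250+28/3.5,140+48/3.5],[250+452/3.5,140+48/3.5],[250+429/3.5,140+570/3.5],[250+52/3.5,140+570/3.5]],40); print(P,P.mean(0))
im=cv2.imread("pics/wrist1.png")
go(*P.mean(0)[:2],133,85.66)
E
```

```text
[[ 438.53620011 -111.63955709   89.        ]
 [ 439.51939652  -98.93586954   89.        ]
 [ 468.70724618 -100.99324402   89.        ]
 [ 467.69157432 -114.1011072    89.        ]
 [ 453.38514819 -106.39987963   89.        ]]
[[ 380.2922292  -152.3811524    40.        ]
 [ 388.20313641  -49.92848357   40.        ]
 [ 527.77034225  -60.09296659   40.        ]
 [ 519.74168655 -163.58107847   40.        ]] [ 454.0018486  -106.49592026   40.        ]
t 2.05 cm [ 1.174e+01 -1.000e-02  5.200e-01] turn -0.001 cur [ 448.8 -106.   250.4] 85.63 F [ 1.4 -0.   0.6] w 91.2 q [ -14.7   10.   107.5    0.    62.4 -100.4]
```

>>> {"name": "move_arm", "arguments": {"moves": [[[4,0,0.5],0,1],[[8,0,0.5],0,1],[[10.5,0,0.5],0,1],[[11.7,0,0.5],0,1],[[11.7,0,0.5],0,1],[[11.7,0,0.5],0,1]], "force": 30}}

```text
time_s: 2.8
ee_pos: [454.7, -107.4, 134.2]
ee_rot: [-7.9, 89.9, -12.4]
force: [0.9, 0.5, 0.5]
gripper_width: 91.0
```

```bash
python3 - <<'E'
from h import *
go(453.7,-106.4,133,85.66)
for n in ["wrist","scene"]: cv2.imwrite(f"pics/{n}2.png",viewer.grab_frame(n)[:,:,::-1])
E
```

```text
t 2.8 cm [ 0.12  0.09 -0.11] turn -0.002 cur [ 454.7 -107.4  134.2] 85.55 F [0.9 0.5 0.5] w 91.0 q [ -14.7   18.4  116.1    0.    45.4 -100.3]
```

View pics/wrist2.png

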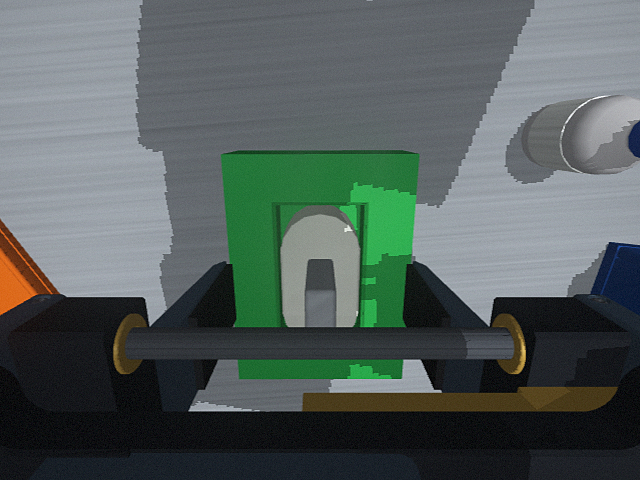

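The lug at (320, 290) sits centred between the fingers, which stand clear of the mould top. I'll close the gripper.

>>> {"name": "move_arm", "arguments": {"moves": [[[0.1,0,0],0,-1],[[0.1,0,0],0,-1],[[0.1,0,0],0,-1],[[0.1,0,0],0,-1],[[0.1,0,0],0,-1],[[0.1,0,0],0,-1],[[0.1,0,0],0,-1],[[0.1,0,0],0,-1],[[0.1,0,0],0,-1],[[0.1,0,0],0,-1]], "force": 30}}

```text
time_s: 4.15
ee_pos: [453.9, -107.2, 132.2]
ee_rot: [103.7, 90.0, 99.3]
force: [0.8, 0.4, -0.5]
gripper_width: 13.9
```

Gripped at 14 mm. I'll lift straight up, slowly.

>>> {"name": "move_arm", "arguments": {"moves": [[[-0.5,0,0],0,-1],[[-1.2,0,0],0,-1],[[-2.2,0,0],0,-1],[[-3.4,0,0],0,-1],[[-5,0,0],0,-1],[[-6.5,0,0],0,-1],[[-8,0,0],0,-1],[[-8,0,0],0,-1],[[-8,0,0],0,-1]], "force": 40}}

```text
time_s: 5.28
ee_pos: [453.6, -107.2, 212.1]
ee_rot: [160.0, 90.0, 155.5]
force: [-0.6, 0.1, -3.8]
gripper_width: 13.9
```

```bash
python3 - <<'E'
from h import *
go(451,-369.5,205,60)
for n in ["wrist","scene"]: cv2.imwrite(f"pics/{n}3.png",viewer.grab_frame(n)[:,:,::-1])
E
```

```text
t 5.275 cm [  0.7  -26.17   1.78] turn 0.446 cur [ 453.6 -107.2  212.1] 85.54 F [-0.6  0.1 -3.8] w 13.9 q [ -14.7   12.7  110.3    0.    57.  -100.3]
```

View pics/scene3.png

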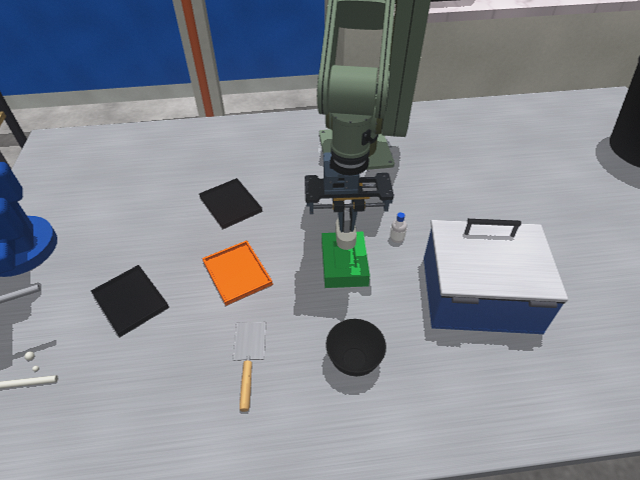

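>>> {"name": "move_arm", "arguments": {"moves": [[[0,-2,0.2],0.04,-1],[[0,-5,0.5],0.1,-1],[[0,-8,0.8],0.15,-1],[[0,-11,1.1],0.2,-1],[[0,-14,1.3],0.25,-1],[[0,-17,1.5],0.3,-1],[[0,-20,1.7],0.35,-1],[[0,-23,1.8],0.4,-1],[[0,-25,1.8],0.44,-1],[[0,-26.2,1.8],0.45,-1],[[0,-26.2,1.8],0.45,-1],[[0,-26.2,1.8],0.45,-1]]}}

```text
time_s: 6.88
ee_pos: [451.5, -369.1, 212.1]
ee_rot: [140.0, 89.9, 109.8]
force: [-0.0, -0.3, -2.4]
gripper_width: 13.9
```

```bash
python3 - <<'E'
from h import *
go(451,-369.5,121,60)
for n in ["wrist","scene"]: cv2.imwrite(f"pics/{n}4.png",viewer.grab_frame(n)[:,:,::-1])
E
```

```text
t 6.875 cm [ 9.11 -0.07 -0.01] turn -0.004 cur [ 451.5 -369.1  212.1] 59.8 F [-0.  -0.3 -2.4] w 13.9 q [ -40.4   22.5   95.4    0.    62.1 -100.2]
```

View pics/scene4.png

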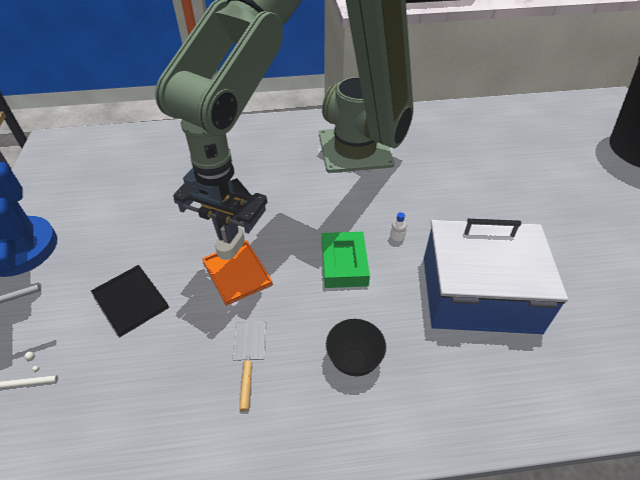

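View pics/wrist4.png

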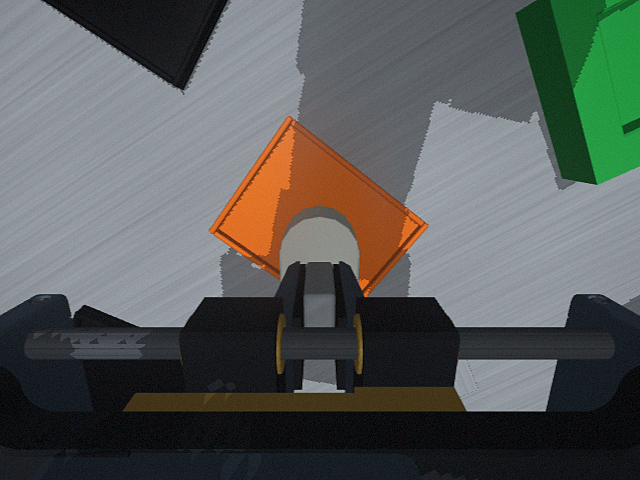

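The casting hangs upright over the orange tray at about (235, 260). I'll lower it to just above the floor, then go on by feel.

>>> {"name": "move_arm", "arguments": {"moves": [[[1.5,0,0],0,-1],[[3.5,0,0],0,-1],[[5.5,0,0],0,-1],[[7,0,0],0,-1],[[8,0,0],0,-1],[[8.6,0,0],0,-1],[[9,0,0],0,-1],[[9,0,0],0,-1],[[9,0,0],0,-1]]}}

```text
time_s: 8.1
ee_pos: [451.8, -370.1, 122.7]
ee_rot: [-3.6, 89.9, -33.8]
force: [0.2, 0.4, -2.9]
gripper_width: 13.6
```

>>> {"name": "move_arm", "arguments": {"moves": [[[0.1,0,0],0,-1],[[0.2,0,0],0,-1],[[0.3,0,0],0,-1],[[0.3,0,0],0,-1]]}}

```text
time_s: 8.6
ee_pos: [451.6, -369.9, 119.2]
ee_rot: [78.4, 90.0, 48.2]
force: [-0.3, -0.7, -3.8]
gripper_width: 13.7
```

>>> {"name": "move_arm", "arguments": {"moves": [[[0.05,0,0],0,-1],[[0.1,0,0],0,-1],[[0.1,0,0],0,-1]]}}

```text
time_s: 8.98
ee_pos: [451.6, -369.9, 119.2]
ee_rot: [0.2, 90.0, -30.1]
force: [-1.7, 2.8, 6.1]
gripper_width: 13.7
```

Contact with the tray floor (about 9 N change). I'll back off a little, open, check, then rise.

>>> {"name": "move_arm", "arguments": {"moves": [[[-0.05,0,0],0,-1],[[-0.05,0,0],0,-0.6],[[-0.05,0,0],0,-0.3],[[-0.05,0,0],0,0],[[-0.05,0,0],0,0.3],[[-0.05,0,0],0,0.3],[[-0.05,0,0],0,0.3],[[-0.05,0,0],0,0.3]]}}

```text
time_s: 9.98
ee_pos: [451.5, -369.9, 118.7]
ee_rot: [99.5, 90.0, 69.3]
force: [-0.6, 0.4, 0.8]
gripper_width: 59.2
```

>>> {"name": "move_arm", "arguments": {"moves": [[[-1.5,0,0],0,0.3],[[-4,0,0],0,0.3],[[-8,0,0],0,0.3],[[-12,0,0],0,0.3],[[-16,0,0],0,0.3],[[-16,0,0],0,0.3]]}}

```text
time_s: 10.72
ee_pos: [452.6, -370.9, 283.6]
ee_rot: [-9.7, 89.5, -39.9]
force: [0.6, -0.1, 1.1]
gripper_width: 59.4
```

```bash
python3 - <<'E'
from h import *
go(516.5,200.5,300,-10.6)
for n in ["wrist","scene"]: cv2.imwrite(f"pics/{n}5.png",viewer.grab_frame(n)[:,:,::-1])
E
```

```text
t 10.725 cm [ -1.93  52.57 -23.24] turn 1.228 cur [ 452.6 -370.9  283.6] 59.76 F [ 0.6 -0.1  1.1] w 59.4 q [ -40.5   19.3   89.4    0.    70.7 -100.2]
```

View pics/scene5.png

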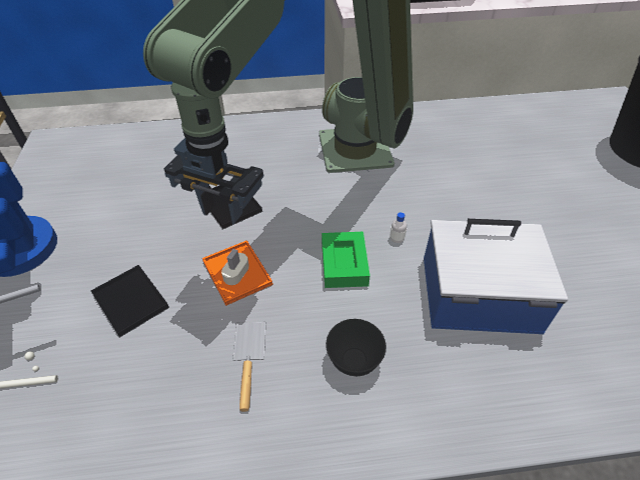

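View pics/wrist5.png

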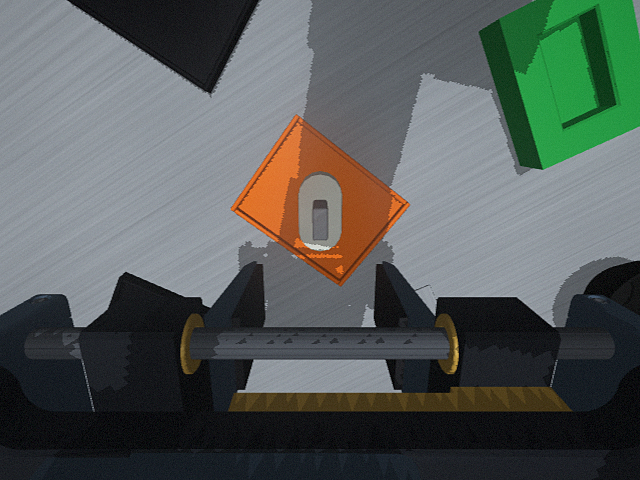

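The casting stands upright mid-tray, scene (234, 264), and the tray is clear of the fingers. Next I go above the lid handle.

>>> {"name": "move_arm", "arguments": {"moves": [[[0,4,-1.8],0.1,1],[[-1,9,-4],0.2,1],[[-1.9,52.6,-23.2],1.23,1],[[-1.9,52.6,-23.2],1.23,1],[[-1.9,52.6,-23.2],1.23,1],[[-1.9,52.6,-23.2],1.23,1],[[-1.9,52.6,-23.2],1.23,1],[[-1.9,52.6,-23.2],1.23,1],[[-1.9,52.6,-23.2],1.23,1],[[-1.9,52.6,-23.2],1.23,1],[[-1.9,52.6,-23.2],1.23,1],[[-1.9,52.6,-23.2],1.23,1],[[-1.9,52.6,-23.2],1.23,1],[[-1.9,52.6,-23.2],1.23,1]]}}

```text
time_s: 12.58
ee_pos: [516.0, 199.8, 297.8]
ee_rot: [-21.3, 90.0, -122.1]
force: [0.4, 0.1, -0.5]
gripper_width: 91.1
```

```bash
python3 - <<'E'
from h import *
import pickle
go(516.5,200.5,300,-10.6)
pickle.dump(viewer.get_calibration("wrist"),open("w6.pkl","wb"))
for n in ["wrist","side"]: cv2.imwrite(f"pics/{n}6.png",viewer.grab_frame(n)[:,:,::-1])
E
```

```text
t 12.575 cm [-0.22  0.04 -0.08] turn -0.004 cur [516.  199.8 297.8] -10.83 F [ 0.4  0.1 -0.5] w 91.1 q [20.  16.2 91.9 -0.  71.9 30.8]
```

View pics/wrist6.png

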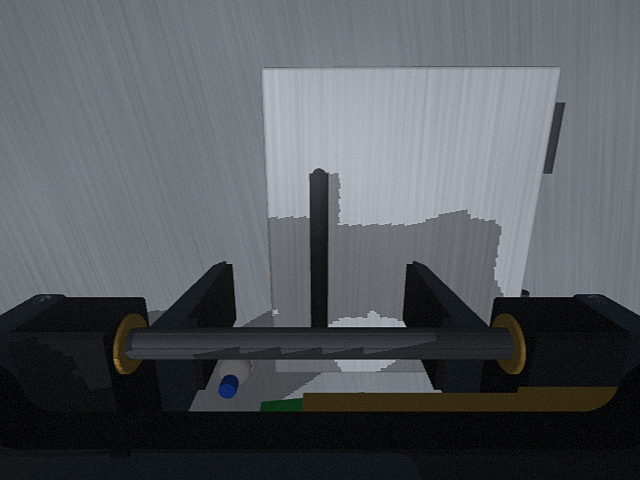

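View pics/side6.png

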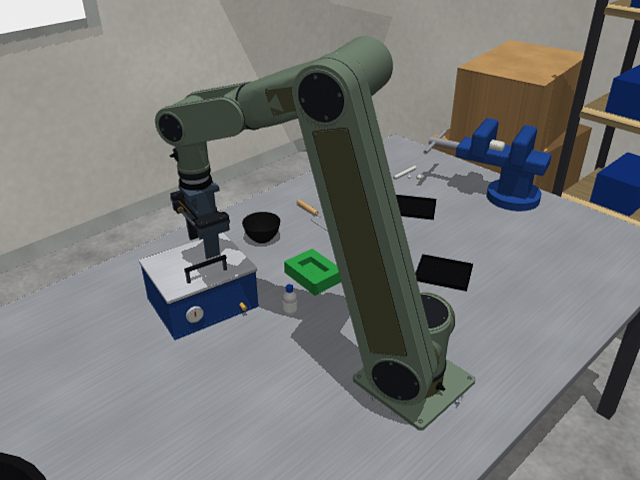

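```bash
python3 - <<'E'
from h import *
import pickle
w=pickle.load(open("w6.pkl","rb"))
im=cv2.imread("pics/wrist6.png"); g=im.max(2)
px=[]
for r in range(185,320,5):
    c=np.where(g[r,290:350]<60)[0]
    if len(c)>5: px.append([290+c.mean(),r])
P=plane(w,px,170); d=P[0]-P[-1]; print(px[0],px[-1],P[0],P[-1],np.degrees(np.arctan2(d[1],d[0])))
s=status.state(); R=rm(s['ee_rot']); n=np.array([np.cos(np.radians(-10.6)),np.sin(np.radians(-10.6)),0])
print("offset along box x:", ((P-s['ee_pos'])@n).round(1))
print("far end",plane(w,[[319,172]],170), np.degrees(np.arctan2(R[1,1],R[0,1])))
# lid edges yaw: far edge & left edge at z=132
Q=plane(w,[[263,68],[559,67],[268,215]],132); 
print(Q,[np.degrees(np.arctan2(*(b-a)[[1,0]])) for a,b in ((Q[0],Q[1]),(Q[2],Q[0]))])
E
```

```text
[np.float64(321.3333333333333), 185] [np.float64(319.0), 315] [527.3141133  248.77638554 170.        ] [508.49762967 158.70146934 170.        ] 78.20069894892548
offset along box x: [2.1 0.4 0.3 0.3 0.2 0.2 0.2 0.2 0.2 0.2 0.1 0.1 0.1 0.4 0.1 0.4 0.4 0.3
 0.3 0.3 0.3 0.3 0.3 0.2 0.2 0.2 0.2]
far end [[527.39835176 257.03515664 170.        ]] -10.816006606222667
[[502.53199769 328.54320303 132.        ]
 [699.12632148 291.36908783 132.        ]
 [482.41344198 228.69326409 132.        ]] [np.float64(-10.707662781420602), np.float64(78.60811884142352)]
```

The bar is centred under the jaws (column 319, rows 172–325, offset 0.3 mm, yaw −10.8°). I'll go down and grip it.

>>> {"name": "move_arm", "arguments": {"moves": [[[2,0,-0.3],0,1],[[4,0,-0.3],0,1],[[6,0,-0.3],0,1],[[6.9,0,-0.3],0,1],[[6.9,0,-0.3],0,1],[[6.9,0,-0.3],0,1],[[6.9,0,-0.3],0,-1],[[6.9,0,-0.3],0,-1],[[6.9,0,-0.3],0,-1],[[6.9,0,-0.3],0,-1],[[6.9,0,-0.3],0,-1],[[6.9,0,-0.3],0,-1],[[6.9,0,-0.3],0,-1],[[6.9,0,-0.3],0,-1],[[6.9,0,-0.3],0,-1],[[6.9,0,-0.3],0,-1]], "force": 50}}

```text
time_s: 14.68
ee_pos: [516.6, 204.3, 228.7]
ee_rot: [173.7, 90.0, 73.0]
force: [-0.3, -0.3, -1.5]
gripper_width: 10.7
```

```bash
python3 - <<'E'
from h import *
go(516,200,230,-10.8)
for n in ["side"]: cv2.imwrite(f"pics/{n}7.png",cv2.resize(viewer.grab_frame(n)[180:350,120:330,::-1],None,fx=3.3,fy=3.3,interpolation=2))
E
```

```text
t 14.675 cm [-0.13  0.02  0.43] turn 0.001 cur [516.6 204.3 228.7] -10.72 F [-0.3 -0.3 -1.5] w 10.7 q [20.4 19.3 97.8  0.  62.9 31.1]
```

View pics/side7.png

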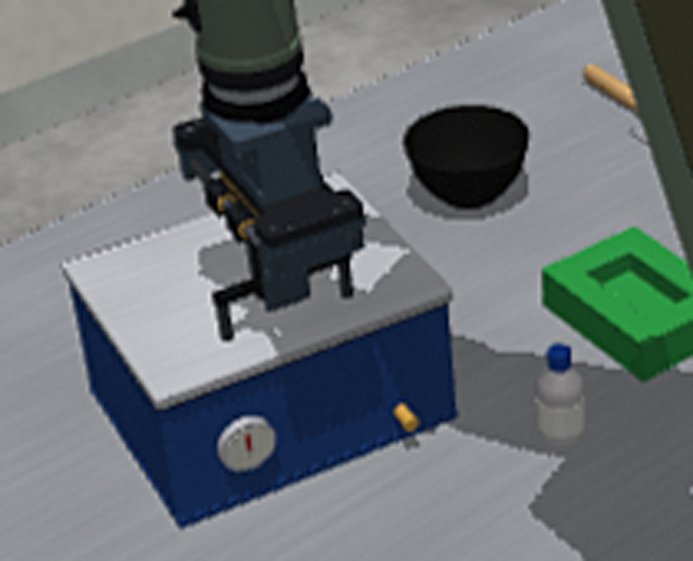

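>>> {"name": "move_arm", "arguments": {"moves": [[[-0.1,0.03,0],0,-1],[[-0.25,0.08,0],0,-1],[[-0.4,0.13,0],0,-1],[[-0.4,0.13,0],0,-1]], "force": 60}}

```text
time_s: 15.22
ee_pos: [517.5, 204.1, 231.7]
ee_rot: [-74.6, 89.9, -175.3]
force: [2.4, 2.1, -12.9]
gripper_width: 10.9
```

>>> {"name": "move_arm", "arguments": {"moves": [[[-0.1,0.04,0],0,-1],[[-0.2,0.07,0],0,-1],[[-0.4,0.14,0],0,-1],[[-0.4,0.14,0],0,-1]]}}

```text
time_s: 15.72
ee_pos: [518.9, 203.8, 235.9]
ee_rot: [-76.0, 89.9, -176.7]
force: [2.7, 3.7, -20.2]
gripper_width: 10.5
```

The pull is at its peak, about 19 N, with the bar following. I'll carry on slowly past break-free.

>>> {"name": "move_arm", "arguments": {"moves": [[[-0.15,0.06,0],0,-1],[[-0.3,0.12,0],0,-1],[[-0.45,0.18,0],0,-1],[[-0.6,0.24,0],0,-1],[[-0.8,0.32,0],0,-1],[[-0.8,0.32,0],0,-1]]}}

```text
time_s: 16.48
ee_pos: [522.5, 203.1, 246.0]
ee_rot: [110.4, 89.9, 9.7]
force: [0.2, 0.7, -9.5]
gripper_width: 10.6
```

>>> {"name": "move_arm", "arguments": {"moves": [[[-0.15,0.06,0],0,-1],[[-0.3,0.12,0],0,-1],[[-0.45,0.19,0],0,-1],[[-0.6,0.25,0],0,-1],[[-0.75,0.32,0],0,-1],[[-0.75,0.32,0],0,-1]]}}

```text
time_s: 17.23
ee_pos: [525.4, 202.6, 252.8]
ee_rot: [129.1, 90.0, 28.4]
force: [-2.4, 1.2, -4.9]
gripper_width: 10.5
```

```bash
python3 - <<'E'
from h import *
go(525,202,252.5,-10.8)
cv2.imwrite("pics/side8.png",cv2.resize(viewer.grab_frame("side")[180:350,120:330,::-1],None,fx=3.3,fy=3.3,interpolation=2))
cv2.imwrite("pics/scene8.png",viewer.grab_frame("scene")[:,:,::-1])
E
```

```text
t 17.225 cm [ 0.03 -0.03  0.06] turn 0.002 cur [525.4 202.6 252.8] -10.71 F [-2.4  1.2 -4.9] w 10.5 q [19.9 18.8 94.8  0.  66.4 30.6]
```

View pics/side8.png

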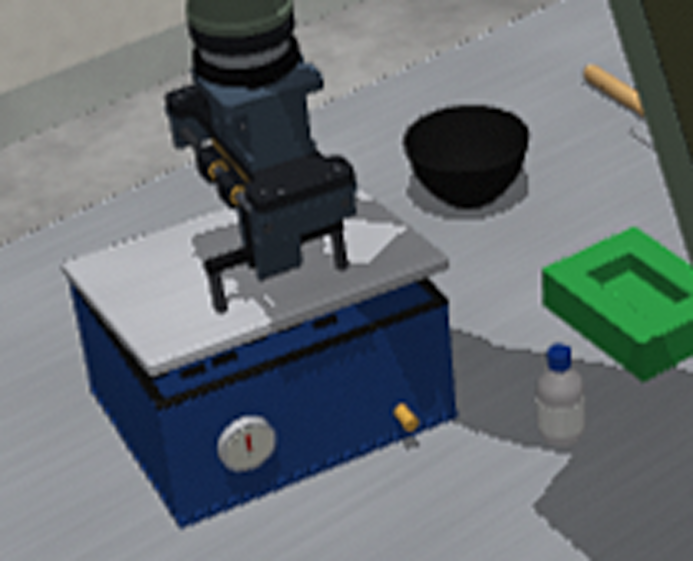

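View pics/scene8.png

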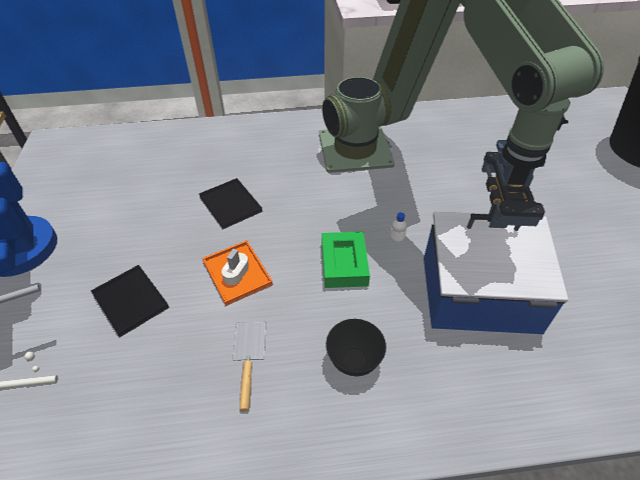

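The lid is free and held: 5 N at a 24 mm handle rise fits about 0.15 rad. I'll hold there and check that it stays still.

>>> {"name": "move_arm", "arguments": {"moves": [[[0,0,0],0,-1],[[0,0,0],0,-1],[[0,0,0],0,-1],[[0,0,0],0,-1],[[0,0,0],0,-1],[[0,0,0],0,-1],[[0,0,0],0,-1],[[0,0,0],0,-1]]}}

```text
time_s: 18.32
ee_pos: [525.2, 202.6, 252.2]
ee_rot: [-85.2, 90.0, 174.1]
force: [-4.5, 1.9, -4.7]
gripper_width: 10.8
```

```bash
python3 - <<'E'
from h import *
np.set_printoptions(suppress=True,precision=1)
go(525,202,252.5,-10.8)
a=cv2.imread("pics/side8.png"); im=viewer.grab_frame("side")[...,::-1]; b=cv2.resize(im[180:350,120:330],None,fx=3.3,fy=3.3,interpolation=2)
print("frame diff",np.abs(a.astype(int)-b).mean())
# gap at the near front-right lid corner (crop 155,372) lower edge vs rim
s=viewer.get_calibration("side")
h=np.array([516.5,200.5]); yw=np.radians(-10.7); ex=np.array([np.cos(yw),np.sin(yw)]); ey=np.array([-ex[1],ex[0]])
for th in (0.09,0.12,0.15,0.18,0.22):
  P=[[*(h+165*ex-205*np.cos(th)*ex+k*ey),120+205*np.sin(th)] for k in (-123,123)]
  print(th,(proj(s,P)-[120,180])*3.3)
E
```

```text
t 18.325 cm [-0.  -0.   0.1] turn 0.001 cur [525.2 202.6 252.2] -10.71 F [-4.5  1.9 -4.7] w 10.8 q [19.9 18.9 94.8  0.  66.3 30.6]
frame diff 1.2360820667416033
0.09 [[451.7 281.3]
 [151.5 391.1]]
0.12 [[450.9 274.5]
 [149.9 384. ]]
0.15 [[449.9 267.7]
 [148.3 376.8]]
0.18 [[448.8 260.7]
 [146.6 369.5]]
0.22 [[447.2 251.2]
 [144.2 359.5]]
```

The lid's lower front corners are seen at about (447, 270) and (155, 375), which match 0.15 rad. The pose and picture are steady, so I'm handing in.

```bash
python3 -c "
from h import *
print(env.job_done()); go(525,202,252.5,-10.8)"
```

```text
the job is handed in; nothing more can be done
None
the job is handed in; nothing more can be done
```

I lifted the casting out of the mould by its lug, stood it upright in the middle of the orange tray and let go. I then gripped the lid handle at 60 N and pulled slowly through the gasket, which peaked at about 20 N. The job was handed in at about 18.4 s of the allowed 54 s, with the gripper still holding the lid.

**Lid:** The last checks agree on about 0.15 rad, a gap of roughly 3 cm. The handle had risen 24 mm, the upward pull was about 5 N, and the lid's front corners in the side picture matched that angle. Over a one-second hold the arm moved less than 1 mm and the side picture hardly changed.

**Casting and bystanders:** In the last scene picture the casting stood upright near the tray's centre. The bottle, bowl and spatula looked unmoved; I judged that by eye and did not measure it.

**Readings that were slightly off:**
- The gripper read 10.5–10.9 mm on the 12 mm bar. I put this down to the pads giving a little.
- The sideways force rose to about 4.5 N during the final hold.

The robot gave no reading after hand-in, so the final second itself is unchecked.

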